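Spring open the wider clamshell drilling fixture

ROBOT

A 6-joint arm with a two-finger parallel gripper is mounted at the origin on a cart in front of the work surface, level with it; the furniture and walls round the work are solid. World frame = base frame: x ahead of the robot, y to its left, z up, the work surface at z = 0. Lengths are in m, angles in rad, forces in N, time in s.
With the tool pointing down it reaches from about 0.35 to 0.875 m from the base axis. Payload 4.2 kg.
Tool frame: the origin (TCP) lies midway between the tips of the shut fingers; the grasp point (between the pads) lies 19 mm behind it; z points along the fingers, y is the direction in which the jaws open and shut (so a half turn about z gives the same grasp; the last joint's range is limited). The gripper opens to 87 mm and grips with 3 to 60 N. Pads are 19 mm wide; open, the fingers measure 117 mm over their backs; the gripper's body (75 mm by 190 mm) begins 51 mm behind the grasp point.
Start: joints at [-0.871, 0.385, 0.008, 0, -1.194, -0.259], TCP at [0.267, -0.565, 0.223] pointing down, gripper open.
Joint ranges: [-3.14, 3.14], [-1.21, 2.06], [-1.07, 1.41], [-3.16, 2.05], [-2.99, -0.16], [-3.1, 3.1]. Speed limits (rad/s): [2.79, 2.79, 3.14, 3.14, 3.14, 3.14].

INTERFACE

Orientations are given as a rotation vector (axis times angle).
In Python, from rig import monitor, read_camera, get_calibration, ticket gives the robot as it stands.
- The arm moves only by the shell command python3 -m inch 'ROWS' [FORCE]. ROWS is JSON, a list of rows, each a list of 7 numbers: the opening, from 0 (shut) to 1 (fully open), then the shift along the tool's x, y, z in cm, then the turn, a rotation vector about the tool's x, y, z in degrees. A call has 1 to 20 rows; each row is the pose to reach, as a shift and turn from the pose commanded when the call began, along the tool's axes at that moment; what a row does not reach only later rows make up. A row lasts 1/12 s, in which the tool goes at most 41.7 mm and 7.16 degrees, less where a joint would pass 70% of its speed; a pose out of reach is approached as far as the arm can. A call with a gripper value outside its range is refused whole. The fingers move at their own pace and stop on an object; FORCE is the grip in N (left out, the last holds). Time passes only in rows, so rows that repeat a pose let the fingers close. It gives the time, the measured TCP pose, the force and the opening at its end, in the units of the state.
- monitor.observe(): the state, without advancing time (a new reading comes with each control period).
- read_camera(name): name is "side" or "top"; returns the picture (400x640x3 uint8, blue, green, red); there is no depth.
- get_calibration(name): a dict with "intrinsics" (3x3 intrinsics, pixels), "R" (3x3) and "t" (3): a world point X has camera coordinates R X + t. Camera axes: x right, y down, z forward; pixel columns grow to the right and rows downward; lengths in m; the calibration is good to about 2 mm. A picture is of the moment at which its call begins. get_calibration takes no time and is no camera call.
- ticket.sign_off(): hands the job in, once; it reports no verdict.
The state is a dict: "clock": time; "joint_pos": joint angles; "joint_velocities": joint speeds; "effort": joint torques, N m; "tcp_pos": TCP position; "tcp_rot": TCP orientation; "contact_force": force on the tool from outside, world axes, zero at the start; "torque": the same for the moment, N m; "gripper_width": opening from 0.0 (shut) to 1.0 (fully open).
Only numpy, scipy, OpenCV 4.12 (cv2) and the standard library are available. Lean on these libraries where they do the work, as an engineer would, in place of code of your own. Each camera call takes 0.05 s, during which the arm holds its last target.

TASK

Two clamshell drilling fixtures stand shut on the worktop, a wide one and a narrow one. Open the wide one by pressing its release button, so that its lid springs up to its stop and stays standing open; leave the narrow one shut.

Things in the scene. Friction and masses are not known exactly. Their poses are not given: they have to be found in the camera images.
- wide_button_top (a point): Centre of the top face of the WIDE fixture's release button: round, black, 33 mm across, on a grey block 46 x 60 mm, 56 mm high. The top is 75 mm above the worktop when not pressed. The point's x axis points from the button level to the fixture's lid, z up; it goes down with the button. The fixture is fixed: plywood board 185 mm (x) by 180 mm (y), dark wooden shell, aluminium lid.
- wide_button (a joint): Travel of that button in m: 0 out, 0.008 fully down, pressed straight down. Sprung: 2 N to start it, 5 N fully down; it comes out again by itself. It draws back a steel catch (22 mm wide, 63 mm high, 34 to 48 mm from the button's centre along x) that holds the lid; the lid is free once the button is about 5 mm down.
- wide_lid (a joint): Lid angle of the wide fixture in rad: 0 shut and latched, 1.75 standing open at its stop, leaning slightly back. Lid 100 (x) by 172 mm (y), shut top 65 mm high, front edge 54 mm and hinge 156 mm from the button's centre along x. Once let go, a weak spring swings it up and away from the button in about 0.7 s and it stays open. It cannot be lifted while latched.
- narrow_lid (a joint): Lid angle of the NARROW fixture in rad, 0 shut and latched, 1.75 open. This fixture is built alike but only 110 mm wide along y (lid 102 mm). It must stay shut.
- narrow_button_top (a point): Centre of the top face of the narrow fixture's release button, same size, height and axes as the wide one's; leave it alone.

How it is judged:
On the way, in this order (a step that is already met when the one before it is completed fails the run):
1. the wide fixture's button is pressed in (value of joint wide_button above 0.002 m).
2. the wide fixture's lid has sprung open (value of joint wide_lid above 1.55 rad), for 0.2 s.
At the end, for the whole second after the job is handed in: The wide fixture's lid stands open at its stop (within 0.2 rad of 1.75), its button is out again (within 1.5 mm), and the narrow fixture's lid is shut (under 0.05 rad) (value of joint wide_lid above 1.55 rad and value of joint wide_button below 0.0015 m and value of joint narrow_lid below 0.05 rad); the robot touches nothing.
It fails at once if the narrow fixture's lid comes open (value of joint narrow_lid above 0.1 rad).
It also fails if it takes over 29 s, if anything falls off the work surface, if the arm or the gripper's body presses on something with over 40 N, if the wrist force passes 120 N, or if a joint passes its speed limit or range.

## Working session

There is one attempt and no reset: what is moved stays moved. The work goes in short steps, Python scripts to look and compute and a shell command to move; the robot and the scene stay as the last step left them, time stands still between calls to the robot, and variables do not carry over. Pictures are saved under pics/ and viewed, and the job is handed in when it is done.

```bash
mkdir -p pics; python3 - <<'E'
from rig import monitor, read_camera, get_calibration
import cv2
for n in("top","side"):
    cv2.imwrite(f"pics/{n}0.png",read_camera(n)); c=get_calibration(n); print(n,c)
print(monitor.observe())
E
```

```text
top {'intrinsics': array([[495.18688268,   0.        , 316.11605415],
       [  0.        , 495.18688268, 201.23799963],
       [  0.        ,   0.        ,   1.        ]]), 'R': array([[-0.00800381, -0.99991069, -0.01070307],
       [-0.99664705,  0.00884836, -0.08134106],
       [ 0.0814285 ,  0.01001614, -0.99662886]]), 't': array([-1.65006509e-03,  5.12496376e-01,  1.68863967e+00])}
side {'intrinsics': array([[492.84342572,   0.        , 324.65483306],
       [  0.        , 492.84342572, 195.68436587],
       [  0.        ,   0.        ,   1.        ]]), 'R': array([[-0.95771314, -0.28763455, -0.00720486],
       [-0.11974078,  0.42121038, -0.89902389],
       [ 0.26162509, -0.86014428, -0.4378403 ]]), 't': array([0.49593606, 0.16636939, 1.20605293])}
{'clock': 0.1, 'joint_pos': array([-8.71402784e-01,  3.85484090e-01,  6.75387637e-03, -4.29100474e-04,
       -1.19399202e+00, -2.58580945e-01]), 'joint_velocities': array([-9.66357071e-04, -1.29466849e-03,  2.04122212e-03, -7.90302229e-04,
       -5.16426974e-05,  8.47767969e-04]), 'effort': array([-3.49989723e-04, -3.91689706e+01,  1.87935930e+01,  4.23187315e+00,
        1.34976214e-02, -6.68655275e-05]), 'tcp_pos': array([ 0.26644371, -0.56476436,  0.22156381]), 'tcp_rot': array([ 6.86474647e-01, -3.06512567e+00, -2.97299111e-03]), 'contact_force': array([-0.39653265, -0.56716423,  0.57686403]), 'torque': array([ 0.00106809, -0.03176159, -0.04282819]), 'gripper_width': 1.0003030699824689}
```

View pics/top0.png

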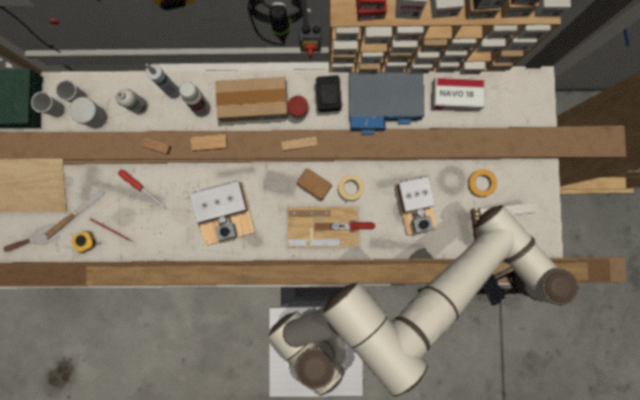

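View pics/side0.png

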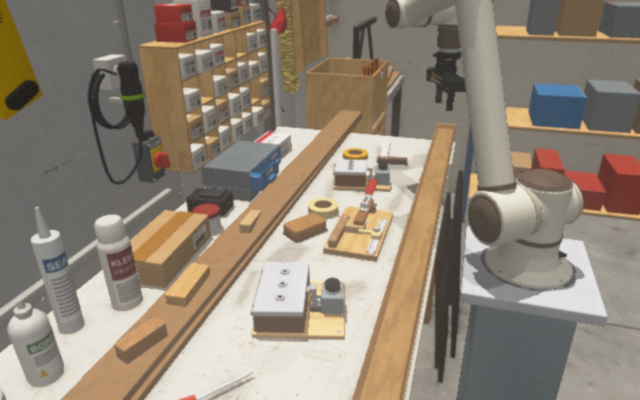

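The wide fixture is on the left: top view lid about (218,202), button about (226,229); side view button about (332,286). The narrow one is at about (418,205) in the top view. I'll zoom in on the wide one.

```bash
python3 - <<'E'
import cv2
t=cv2.imread("pics/top0.png")[165:265,170:280];s=cv2.imread("pics/side0.png")[250:350,240:360]
cv2.imwrite("pics/tz.png",cv2.resize(t,None,fx=5,fy=5,interpolation=2))
cv2.imwrite("pics/sz.png",cv2.resize(s,None,fx=5,fy=5,interpolation=2))
E
```

```text
(no output)
```

View pics/tz.png

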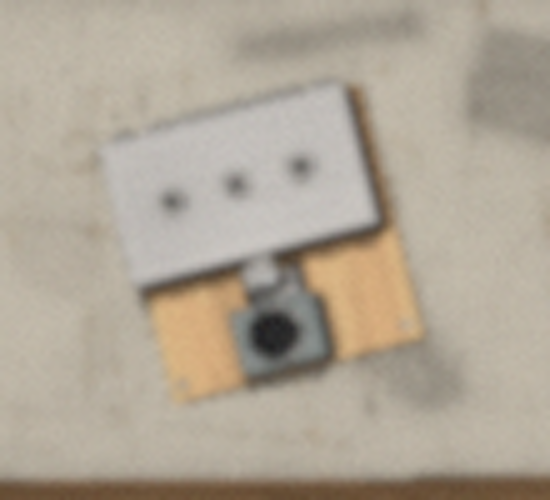

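View pics/sz.png

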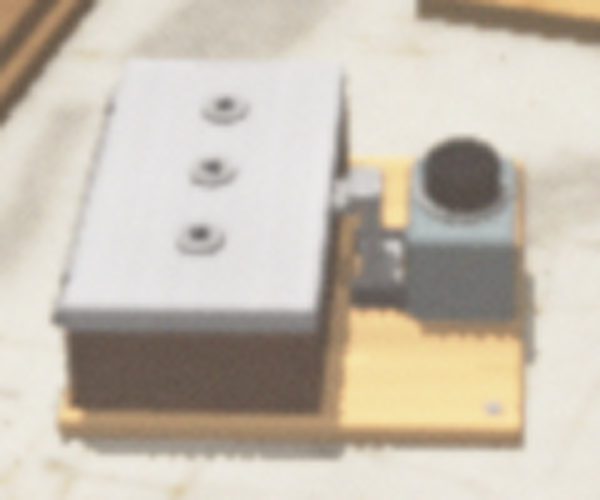

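```bash
cat > h.py <<'E'
import numpy as np
from rig import monitor, get_calibration
from scipy.spatial.transform import Rotation as Ro
def ray(n,u,v):
    c=get_calibration(n);K=c["intrinsics"];R=c["R"];t=c["t"]
    return -R.T@t, R.T@np.linalg.solve(K,[u,v,1])
def plane(n,u,v,z):
    o,d=ray(n,u,v); return o+d*(z-o[2])/d[2]
def totool(p,yaw=None):
    s=monitor.observe();R=Ro.from_rotvec(s["tcp_rot"])
    return R.inv().apply(np.array(p)-s["tcp_pos"])*100
E
python3 - <<'E'
from h import *
print("btn top",plane("top",170+274/5,165+332/5,.075),"side",plane("side",240+463/5,250+166/5,.075))
(o,d),(p,e)=ray("top",170+274/5,165+332/5),ray("side",240+463/5,250+166/5)
A=np.c_[d,-e];x=np.linalg.lstsq(A,p-o,rcond=None)[0];print("2view",o+d*x[0],p+e*x[1])
L=[plane("top",170+a/5,165+b/5,.065) for a,b in((105,148),(345,85),(383,222),(143,290))]
for l in L:print(l)
S=[plane("side",240+a/5,250+b/5,.065) for a,b in((125,60),(342,65),(320,322),(55,318))]
for l in S:print("s",l)
f=(L[2]+L[3])/2;b=(L[0]+L[1])/2;q=b-f;w=L[3]-L[2]
print("yaw x",np.degrees(np.arctan2(q[1],q[0])),"y-dir",np.degrees(np.arctan2(w[1],w[0])),np.linalg.norm(q),np.linalg.norm(w))
w=S[3]-S[0];print("side y-dir",np.degrees(np.arctan2(w[1],w[0])))
x=q/np.linalg.norm(q);print("btn from lid",f-.054*x)
s=monitor.observe();print(s["tcp_pos"],Ro.from_rotvec(s["tcp_rot"]).as_matrix().round(3),s["clock"])
for P in([.43,-.35,.2],[.45,0,.2]):print(totool(P))
E
```

```text
btn top [0.40989446 0.29861318 0.075     ] side [0.40751298 0.30859298 0.075     ]
2view [0.41004066 0.29989709 0.06841655] [0.40999208 0.29988575 0.06841326]
[0.53508993 0.41576094 0.065     ]
[0.57639526 0.25365393 0.065     ]
[0.48339212 0.22761433 0.065     ]
[0.43901675 0.38895202 0.065     ]
s [0.57853224 0.26103246 0.065     ]
s [0.48377884 0.23784514 0.065     ]
s [0.43646074 0.40657564 0.065     ]
s [0.53488349 0.43275857 0.065     ]
yaw x 15.616153287783451 y-dir 105.37872941137337 0.09816162846138887 0.16732908278418468
side y-dir 104.26124491613862
btn from lid [0.40919775 0.29374684 0.065     ]
[ 0.26644371 -0.56476436  0.22156381] [[-0.904 -0.427 -0.001]
 [-0.427  0.904  0.002]
 [ 0.     0.002 -1.   ]] 0.1
[-23.95382653  12.44440613   2.1782606 ]
[-40.69137337  43.24783257   2.23696252]
```

```bash
python3 -m inch '[[0,-4,2,0,0,0,0],[0,-8,4,0,0,0,0],[0,-12,6,0,0,0,0],[0,-16,8,0,0,0,0],[0,-20,10,0,0,0,0],[0,-24,12,0,0,0,0],[0,-26,15.5,0,0,0,0],[0,-28,19,0,0,0,2],[0,-30,22.5,0,0,0,4],[0,-32,26,0,0,0,6],[0,-34,29.5,0,0,0,8],[0,-36,33,0,0,0,10],[0,-38,36.5,0,0,0,10],[0,-40,40,0,0,0,10],[0,-41,43,0,0,0,10],[0,-41,43,0,0,0,10],[0,-41,43,0,0,0,10],[0,-41,43,0,0,0,10]]'
python3 - <<'E'
from h import *
s=monitor.observe();print(s["joint_pos"])
print(totool([.41,.30,.12]),totool([.41,.30,.22]))
R=Ro.from_rotvec(s["tcp_rot"]).as_matrix();print(np.degrees(np.arctan2(R[1,1],R[0,1])))
E
```

```text
clock: 1.6
tcp_pos: [0.4537, -0.0014, 0.2223]
tcp_rot: [0.418, -3.113, 0.0]
contact_force: [0.4, -0.4, -0.6]
gripper_width: 0.005
[ 3.56894723e-01  8.96902922e-02 -3.89437938e-01 -1.66306838e-05
 -1.09240906e+00 -1.66066455e+00]
[-3.74007249 30.22263609 10.22696213] [-3.73267953 30.22211808  0.22696488]
105.29905350672392
```

```bash
python3 -m inch '[[0,-0.5,4,0,0,0,0],[0,-1,8,0,0,0,0],[0,-1.5,12,0,0,0,0],[0,-2,16,0,0,0,0],[0,-2.5,20,0,0,0,0],[0,-3,24,0,0,0,0],[0,-3.5,28,0,0,0,0],[0,-3.7,30.2,0,0,0,0],[0,-3.7,30.2,3,0,0,0],[0,-3.7,30.2,6,0,0,0],[0,-3.7,30.2,9,0,0,0],[0,-3.7,30.2,11,0,0,0],[0,-3.7,30.2,11,0,0,0],[0,-3.7,30.2,11,0,0,0]]'
python3 - <<'E'
from h import *
import cv2
from rig import read_camera
a=read_camera("top");b=read_camera("side");b=b[190:350,240:400];a=a[165:265,170:280]
b=cv2.resize(b,(600,600),interpolation=2);cv2.imwrite("pics/b1.png",b);cv2.imwrite("pics/a1.png",cv2.resize(a,None,fx=5,fy=5))
E
```

```text
clock: 2.77
tcp_pos: [0.4109, 0.2982, 0.1119]
tcp_rot: [0.414, -3.113, 0.004]
contact_force: [0.4, 1.3, 0.2]
gripper_width: 0.009
```

View pics/b1.png

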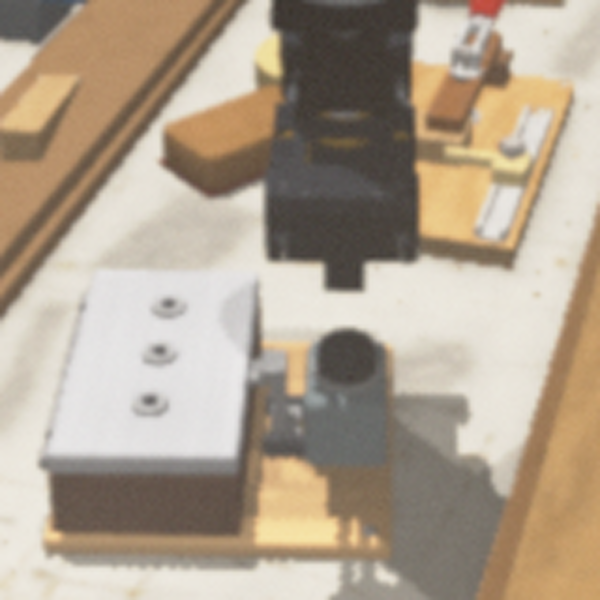

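View pics/a1.png

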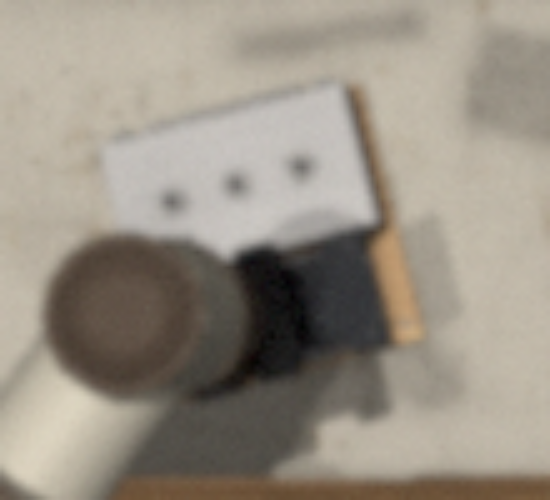

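```bash
python3 - <<'E'
from h import *
c=get_calibration("side");s=monitor.observe();R=c["R"];K=c["intrinsics"]
for P in(s["tcp_pos"],[.41,.30,.075],[.4075,.3085,.075]):
    q=K@(R@np.array(P)+c["t"]);print(q[:2]/q[2])
print("tip seen",332.3,266.8,"button seen",332.5,284.7, plane("side",332.5,284.7,.075),plane("top",224.8,231.4,.075))
print(totool([.41,.302,.112]))
E
```

```text
[331.79438824 264.72169016]
[332.58078558 280.62343178]
[332.61843006 283.17512152]
tip seen 332.3 266.8 button seen 332.5 284.7 [0.40630183 0.31359695 0.075     ] [0.40989446 0.29861318 0.075     ]
[0.10862362 0.24826287 0.19908891]
```

```bash
python3 -m inch '[[0,0.1,0.5,1,0,0,0],[0,0.1,0.5,2,0,0,0],[0,0.1,0.5,3.1,0,0,0],[0,0.1,0.5,3.1,0,0,0],[0,0.1,0.5,3.1,0,0,0]]'
python3 - <<'E'
from h import *
import cv2
from rig import read_camera
b=read_camera("side")[230:330,280:380]
cv2.imwrite("pics/b2.png",cv2.resize(b,(600,600),interpolation=2))
E
```

```text
clock: 3.28
tcp_pos: [0.4077, 0.304, 0.0811]
tcp_rot: [0.417, -3.113, 0.002]
contact_force: [0.2, -0.5, 0.4]
gripper_width: 0.007
```

View pics/b2.png

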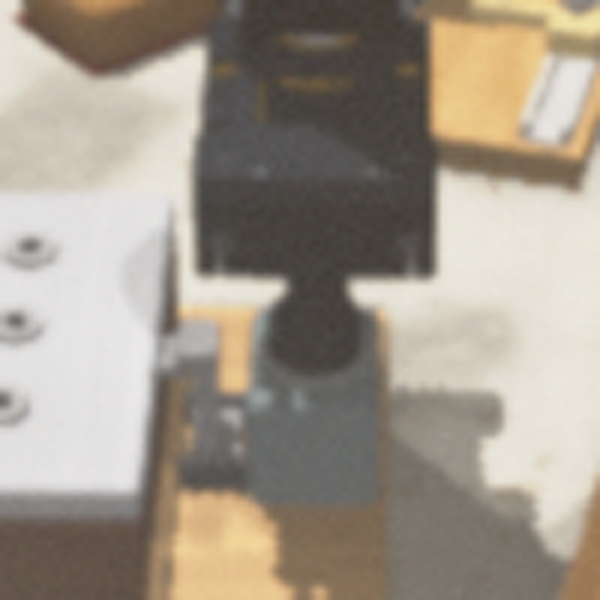

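The tip is centred over the button along x (side crop column 318 against 315), and the lid edge is clear. Pressing now.

```bash
python3 -m inch '[[0,0,0,0.5,0,0,0],[0,0,0,0.9,0,0,0],[0,0,0,1.2,0,0,0],[0,0,0,1.35,0,0,0],[0,0,0,1.35,0,0,0],[0,0,0,1.35,0,0,0],[0,0,0,1.35,0,0,0]]'
python3 - <<'E'
import cv2
from rig import read_camera
b=read_camera("side")[200:350,230:380]
cv2.imwrite("pics/b3.png",cv2.resize(b,(600,600),interpolation=2))
E
```

```text
clock: 3.92
tcp_pos: [0.4085, 0.305, 0.0686]
tcp_rot: [-0.417, 3.112, 0.002]
contact_force: [0.1, 2.3, 5.2]
gripper_width: 0.0
```

View pics/b3.png

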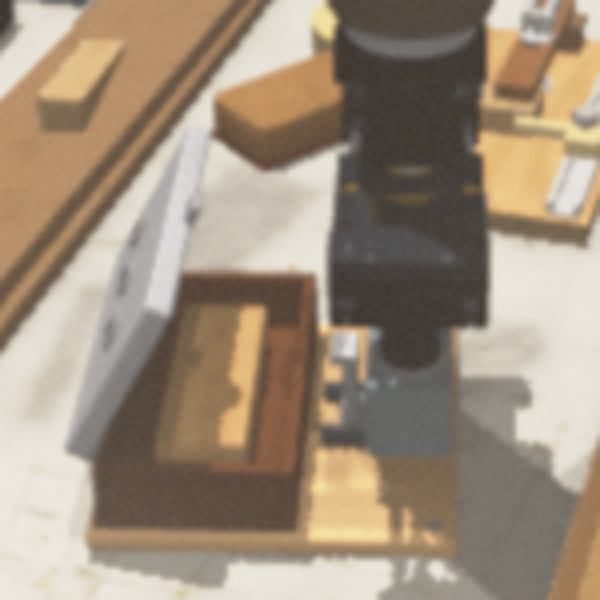

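The lid is swinging open: in the side crop its top edge is near (195,130). The force is 5 N. I'll hold briefly, then lift.

```bash
python3 -m inch '[[0,0,0,0,0,0,0],[0,0,0,0,0,0,0],[0,0,0,0,0,0,0],[0,0,0,0,0,0,0],[0,0,0,0,0,0,0],[0,0,0,0,0,0,0],[0,0,0,-1,0,0,0],[0,0,0,-3,0,0,0],[0,0,0,-6,0,0,0],[0,0,0,-9,0,0,0],[0,0,0,-12,0,0,0],[0,0,0,-12,0,0,0],[0,0,0,-12,0,0,0],[0,0,0,-12,0,0,0],[0,0,0,-12,0,0,0],[0,0,0,-12,0,0,0]]'
python3 - <<'E'
import cv2
from rig import read_camera
b=read_camera("side")
cv2.imwrite("pics/b4.png",b[100:400,200:440].repeat(2,0).repeat(2,1))
E
```

```text
clock: 5.3
tcp_pos: [0.4071, 0.3031, 0.1864]
tcp_rot: [0.416, -3.111, 0.005]
contact_force: [-0.2, -0.1, 0.2]
gripper_width: 0.005
```

View pics/b4.png

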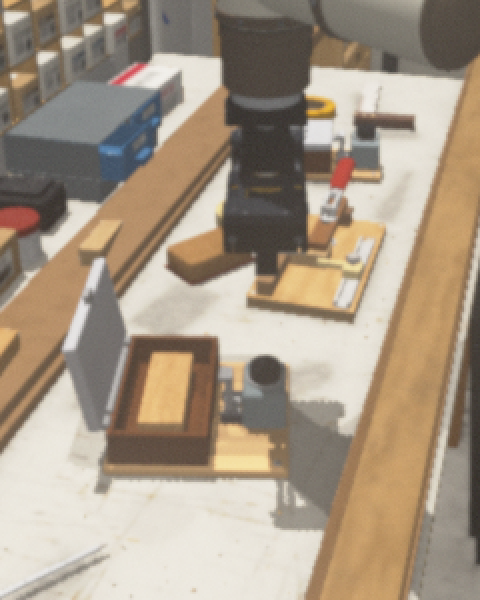

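The wide lid stands open, leaning back (crop about (95,345)). The button is out again at (265,370), the narrow lid is shut at (318,135), and the tool is clear.

```bash
python3 -c "
from rig import ticket
print(ticket.sign_off())"
```

```text
the job is handed in; nothing more can be done
None
```

The wide fixture is open and the job is handed in; sign-off gives no verdict. I pressed its release button straight down with the shut fingers, held until the lid had swung up, then lifted clear. The press took about 6 mm of travel at about 5 N, and the arm stopped moving at 5.3 s.

- **Last picture (side camera):** the wide lid stands open leaning back, its button looks out again, and the narrow fixture is shut. I judged these by eye and measured no lid angle or button travel.
- **Robot:** the tool was about 11 cm above the button, with the force reading near zero (0.2 N).
- **Disagreement:** the two cameras differed by about 10 mm on the button's y position. I aimed between them, at y ≈ 0.304 m, and the press worked there.

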